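# Strip a regulator clock movement onto its part holders

## Robot

A 6-joint arm with a two-finger parallel gripper is mounted at the origin on the work surface. World frame = base frame: x ahead of the robot, y to its left, z up, the work surface at z = 0. Lengths are in mm, angles in rad, forces in N, time in s.
With the tool pointing down it reaches from about 250 to 775 mm from the base axis. Payload 8.9 kg.
Tool frame: the origin (TCP) lies at the very end of the fingers, on their centre line; the grasp point (between the pads) lies arm.hold_point_z behind it (arm.hold_point_z is the distance from the TCP to the grasp point, in mm); z points along the fingers, y is the line along which they close (so a half turn about z gives the same grasp; the last joint's range is limited). The gripper opens to 85 mm and grips with 20 to 120 N. Pads are 22 mm wide; open, the fingers measure 114 mm over their backs; the gripper's body (76 mm by 85 mm) begins 54 mm behind the grasp point. The pads swing forward as they close: fully open they stand 13 mm farther back than shut.
Start: joints at [1.114, 0.291, -0.153, 1.127, 0, 1.431], TCP at [164.045, 498.711, 231.305] pointing down, gripper open.
Joint ranges: [-2.52, 2.52], [-0.91, 1.74], [-1.3, 1.37], [-1.96, 2.02], [-1.52, 1.47], [-3.14, 3.14]. Speed limits (rad/s): [2.22, 2.22, 2.79, 3.14, 3.14, 3.14].

## Interface

Orientations are given as a unit quaternion [w, x, y, z].
In Python, from plant import arm gives the robot as it stands.
- The arm moves only by the tool servo_tool, never from a script. Its arguments are lists of equal length, an entry for each row: "slide": the shift along the world's x, y, z normalised to -1 to 1, where 1 is 0.6 m, a list of three; "dr": the turn, a rotation vector about the world's x, y, z normalised to -1 to 1, where 1 is 60 degrees, a list of three. In form: {"slide": [[dx, dy, dz], ...], "dr": [[ax, ay, az], ...]}. A call has 1 to 10 rows; each row is the pose to reach, as a shift and turn from the pose commanded when the call began; what a row does not reach only later rows make up. A row lasts 1/12 s, in which the tool goes at most 41.7 mm and 7.16 degrees, less where a joint would pass 70% of its speed; a pose out of reach is approached as far as the arm can. A call with a number of a shift or a turn outside -1 to 1 is refused whole. A call with a gripper value outside its range is refused whole. "gripper" is the closure, from 0 (fully open) to 1 (shut), set as the call begins (left out, the last holds). The fingers move at their own pace and stop on an object; the grip force is fixed at half the most. Time passes only in rows, so rows that repeat a pose let the fingers close. It gives the time, the measured TCP pose, the force, the opening and the grip force at its end, in the units of the state.
- arm.get_state(): the state, without advancing time (a new reading comes with each control period).
- arm.snapshot(name): name is "scene" or "top" or "wrist"; returns the picture (384x512x3 uint8, red, green, blue); there is no depth.
- arm.camera_params(name): a dict with "fx", "fy", "cx", "cy" (pixels), "k1" (the pictures are not rectified: a ray, as slopes to the right and down, at radius r is drawn at 1 + k1 r^2 times it, then the intrinsics apply), "world_from_camera" (4x4, takes a point from camera to world coordinates). Camera axes: x right, y down, z forward; pixel columns grow to the right and rows downward; lengths in mm; the calibration is good to about 2 mm. A picture is of the moment at which its call begins: read the wrist's pose just before it. camera_params takes no time and is no camera call; for the wrist camera it gives the pose at the moment of the call.
- arm.hand_in(): hands the job in; it is judged then, once.
The state is a dict: "time": time; "joint_pos": joint angles; "qd": joint speeds; "tau": joint torques, N m; "eef_pos": TCP position; "tool_rot": TCP orientation; "contact_force": force on the tool from outside, world axes, zero at the start; "moment": the same for the moment, N m; "grip_width": finger opening in mm; "gripper_force": force on a finger pad.
Only numpy, scipy, OpenCV 4.12 (cv2) and the standard library are available. Lean on these libraries where they do the work, as an engineer would, in place of code of your own. Each camera call takes 0.05 s, during which the arm holds its last target. There are 200 camera calls.

## Task

Take the clock movement on its stand apart for cleaning: lay its brass back plate flat, cock up, centred and lengthwise on the red leather pad, then set the third wheel in the black holder, the centre wheel in the pale beech holder and the spring barrel in the dark walnut holder, each upright with its lower axle in the bore and its toothed wheel resting on the rim. Keep every part upright all the way and set it down gently, never dropped.

Things in the scene. Friction and masses are not known exactly. Their poses are not given: they have to be found in the camera images.
- movement: Fixed clock frame on a grey stand, 110 x 152 mm. Origin: centre of its underside; z up, y its long way. On its line x = 0 stand the barrel (y = -33 mm), centre wheel (1.5) and third wheel (32), loosely, each on a shoulder on the lower brass plate, whose top is 38 mm up, pivot in a hole. Pillars, 10 mm (top 15), at x = +-34, y = +-56 mm, 92 mm high, then 6 mm studs to 100 mm.
- back_plate_mid (a point): Loose brass back plate, 88 (x) x 132 (y) x 4 mm, 0.28 kg, with four windows, lying on the pillars; studs in 10 mm holes: raise it 8 mm straight before moving sideways. Lift it by its cock, a bar on two feet over the middle: 14 mm wide (x), 40 long (y), from 16 to 26 mm above the plate's underside. The point: middle of the plate, 13 mm above its underside, z up. Axle tips end 2 mm above the plate.
- third_wheel_mid (a point): Loose third wheel, upper one, over the centre wheel's edge; 55 g, upright axle with a 42 mm brass toothed wheel. The point: on the axle, half-way up, z up. Heights from it: wheel 6 to 9 mm; bare 8 mm axle to grip 10 to 27; 5 mm pivot to 34; foot of 14 mm diameter at -26 to -23; 5 mm pivot to -34. Other axles stand near along the movement's y, so close the fingers along its x.
- centre_wheel_mid (a point): Loose centre wheel, below the third wheel and over the barrel's edge; 70 g, upright axle with a 48 mm brass toothed wheel. The point: on the axle, half-way up, z up. Heights from it: wheel -1 to 2 mm; bare 8 mm axle to grip 3 to 27; 5 mm pivot to 34; foot of 14 mm diameter at -26 to -23; 5 mm pivot to -34. Close the fingers along the movement's x.
- barrel_mid (a point): Loose spring barrel, lowest, 0.2 kg: brass drum of 46 mm diameter with a 54 mm toothed wheel round its foot, upright axle. The point: on the axle, half-way up, z up. Heights from it: toothed wheel -26 to -22 mm; drum to -4; bare 10 mm axle to grip -2 to 27; 8 mm end to 34; below the toothed wheel an 8 mm pivot to -34. Close the fingers along the movement's x.
- plate_pad: Red leather pad for the back plate, 124 (x) x 168 (y) x 4 mm, fixed on the bench. Origin: centre of its underside; y is its long way, along which the plate's y shall lie, either end first.
- third_cup_top (a point): Black turned holder for the third wheel, fixed: round, 54 mm diameter, 52 mm high; bore 28 mm wide, 47 mm deep. The point: centre of its mouth, level with the rim. Seated, the third wheel's point lies 6 mm below this one.
- centre_cup_top (a point): Pale beech turned holder for the centre wheel, fixed: round, 62 mm diameter, 44 mm high; bore 30 mm wide, 39 mm deep. The point: centre of its mouth, level with the rim. Seated, the centre wheel's point lies 1 mm above this one.
- barrel_cup_top (a point): Dark walnut turned holder for the barrel, fixed: round, 72 mm diameter, 24 mm high; bore 34 mm wide, 19 mm deep. The point: centre of its mouth, level with the rim. Seated, the barrel's point lies 26 mm above this one.
There are look-alikes about, which are no part of the job. Leave any turquoise look-alike of the part that bears barrel_mid alone. There is more than one size of the part that bears barrel_cup_top; the job needs the smaller.

How it is judged (in metres and radians):
At the end, for the whole second after the job is handed in: Plate flat on the red pad, cock up, centred to 14 mm each way, lengthwise to 0.2 rad; third wheel, centre wheel and barrel upright (0.1 rad) in the black, beech and walnut holders, within 12 mm of the axis and 4 mm of seated height; all released and at rest (x of back_plate_mid in the frame of plate_pad between -0.014 and 0.014 m and y of back_plate_mid in the frame of plate_pad between -0.014 and 0.014 m and z of back_plate_mid in the frame of plate_pad between 0.013 and 0.021 m and angle between back_plate_mid's own z axis and vertical below 0.08 rad and angle between the y axis of back_plate_mid and the y axis of plate_pad, either way round below 0.2 rad and horizontal distance between third_wheel_mid and third_cup_top below 0.012 m and angle between each of third_wheel_mid, centre_wheel_mid, barrel_mid's own z axis and vertical below 0.1 rad and z of third_wheel_mid in the frame of third_cup_top between -0.01 and -0.002 m and horizontal distance between centre_wheel_mid and centre_cup_top below 0.012 m and z of centre_wheel_mid in the frame of centre_cup_top between -0.003 and 0.005 m and horizontal distance between barrel_mid and barrel_cup_top below 0.012 m and z of barrel_mid in the frame of barrel_cup_top between 0.022 and 0.03 m and linear speed of each of back_plate, third_wheel, centre_wheel, barrel below 0.02 m/s and angular speed of each of back_plate, third_wheel, centre_wheel, barrel below 0.2 rad/s); the robot touches nothing.
It fails at once if a wheel, the barrel or the plate is tipped over (more than about 35 degrees) (angle between any of back_plate_mid, third_wheel_mid, centre_wheel_mid, barrel_mid's own z axis and vertical above 0.6 rad).
It fails at once if a part is dropped (falls free from more than about 30 mm) ((linear speed of back_plate above 0.75 m/s and contact force between the fingers and back_plate below 0.05 N) or (linear speed of third_wheel above 0.75 m/s and contact force between the fingers and third_wheel below 0.05 N) or (linear speed of centre_wheel above 0.75 m/s and contact force between the fingers and centre_wheel below 0.05 N) or (linear speed of barrel above 0.75 m/s and contact force between the fingers and barrel below 0.05 N)).
It also fails if it takes over 109 s, if anything falls off the work surface, if the arm or the gripper's body presses on something with over 40 N, if the wrist force passes 120 N, or if a joint passes its speed limit or range.

## Working session

There is one attempt and no reset: what is moved stays moved. The work goes in short steps, Python scripts to look and compute and a tool call to move; the robot and the scene stay as the last step left them, time stands still between calls to the robot, and variables do not carry over. Pictures are saved under pics/ and viewed, at most 14 in all, crops included, and the job is handed in when it is done.

Besides the shell and the picture viewer there is one more tool, called as name(argument=value, ...) on one line, values as JSON. servo_tool: Moves the arm, as the interface text tells. Scaled input: -1 to 1 covers 0.6 m each way for a shift and 60 degrees each way for a turn. Its arguments: {"type":"object","properties":{"slide":{"type":"array","items":{"type":"array","items":{"type":"number","minimum":-1,"maximum":1}}},"dr":{"type":"array","items":{"type":"array","items":{"type":"number","minimum":-1,"maximum":1}}},"gripper":{"type":"number"}},"required":["slide","dr"]}

```bash
mkdir -p pics
python3 - <<'E'
from plant import arm
import cv2
s=arm.get_state();print(s['time'],s['eef_pos'],s['tool_rot'],s['grip_width'],arm.hold_point_z)
for n in ("scene","top"):
    im=arm.snapshot(n);cv2.imwrite(f"pics/{n}0.png",im[:,:,::-1])
    p=arm.camera_params(n);print(n,p)
E
```

```text
0.0 [163.83000134 498.31411986 230.75122009] [-1.83502219e-04  1.58196396e-01  9.87407454e-01 -6.21589246e-04] 85.28571436600907 18.700000000000003
scene {'fx': 366.8598878641129, 'fy': 366.8598878641129, 'cx': 247.73454165691507, 'cy': 188.16275464946153, 'k1': -0.11944114054846681, 'world_from_camera': array([[ 6.62315057e-01,  4.60240853e-01, -5.91199731e-01,
         1.12986824e+03],
       [ 7.49171284e-01, -3.97335721e-01,  5.29968595e-01,
        -5.19054100e+02],
       [ 9.00842701e-03, -7.93916042e-01, -6.07960662e-01,
         6.71158589e+02],
       [ 0.00000000e+00,  0.00000000e+00,  0.00000000e+00,
         1.00000000e+00]])}
top {'fx': 383.0886109395149, 'fy': 383.0886109395149, 'cx': 265.7481765894661, 'cy': 192.31689331053357, 'k1': 0.010583407164573252, 'world_from_camera': array([[-2.52294056e-05, -9.99088802e-01,  4.26797882e-02,
         5.28494407e+02],
       [-9.99945302e-01,  4.71598136e-04,  1.04485146e-02,
        -2.73710240e+01],
       [-1.04591217e-02, -4.26771901e-02, -9.99034166e-01,
         1.02601227e+03],
       [ 0.00000000e+00,  0.00000000e+00,  0.00000000e+00,
         1.00000000e+00]])}
```

View pics/top0.png

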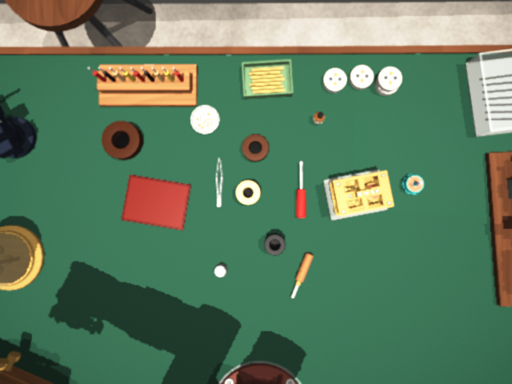

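View pics/scene0.png

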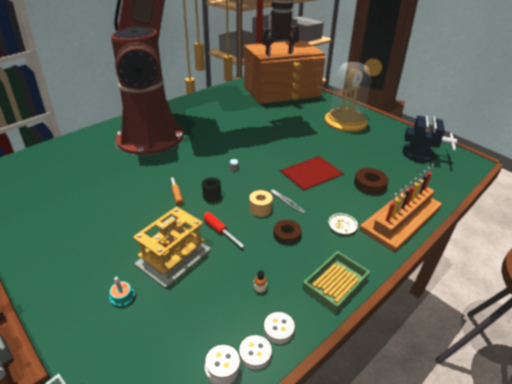

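The top view shows the movement at (360,194), the pad at (157,202) and the black holder at (275,243). The beech holder is at (248,192) and the small walnut holder at (255,147). The large walnut (122,140) and the turquoise barrel (413,184) are look-alikes.

```bash
cat > h.py <<'E'
import numpy as np, cv2
from plant import arm
def ray(p,uv):
    K=np.array([[p['fx'],0,p['cx']],[0,p['fy'],p['cy']],[0,0,1]])
    n=cv2.undistortPoints(np.float64(uv).reshape(-1,1,2),K,np.float64([p['k1'],0,0,0])).reshape(-1,2)
    T=p['world_from_camera']; d=np.c_[n,np.ones(len(n))]@T[:3,:3].T
    return T[:3,3],d
def onplane(p,uv,z):
    o,d=ray(p,uv); return o+d*((z-o[2])/d[:,2])[:,None]
def blobs(im,lo,hi,roi=None,amin=60):
    h=cv2.cvtColor(im,cv2.COLOR_RGB2HSV); m=cv2.inRange(h,np.array(lo),np.array(hi))
    if roi: 
        k=np.zeros_like(m);x0,y0,x1,y1=roi;k[y0:y1,x0:x1]=255;m&=k
    c,_=cv2.findContours(m,cv2.RETR_EXTERNAL,cv2.CHAIN_APPROX_NONE)
    return sorted([q for q in c if cv2.contourArea(q)>amin],key=cv2.contourArea,reverse=True)
def rect(p,c,z):
    w=onplane(p,c[:,0,:]+0.0,z)[:,:2].astype(np.float32)
    (x,y),(a,b),t=cv2.minAreaRect(w)
    if a>b: t+=90; a,b=b,a          # b long; t = angle of short side
    return round(x,1),round(y,1),round(a,1),round(b,1),round((t+90)%180-90,1)
E
python3 - <<'E'
from h import *
im=cv2.imread('pics/top0.png')[:,:,::-1].copy(); p=arm.camera_params('top')
h=cv2.cvtColor(im,cv2.COLOR_RGB2HSV)
for n,(u,v) in dict(pad=(157,202),wal=(264,140),beech=(258,192),black=(283,243),green=(210,300),brass=(342,196),stand=(330,205),bigw=(135,130)).items(): print(n,h[v,u])
for n,lo,hi,roi,z in [('pad',(0,100,60),(6,255,255),(110,165,205,240),4),('padB',(170,100,60),(180,255,255),(110,165,205,240),4),
 ('wal',(0,60,10),(15,255,140),(235,125,280,170),24),('bigw',(0,60,10),(15,255,140),(95,115,150,165),24),('beech',(15,20,120),(35,200,255),(228,172,270,212),44),('black',(0,0,0),(180,255,60),(258,228,292,260),52),
 ('brass',(15,80,90),(35,255,255),(315,160,400,225),96)]:
    b=blobs(im,lo,hi,roi)
    print(n,[(rect(p,c,z),cv2.boundingRect(c)) for c in b[:2]])
E
```

```text
pad [  2 175 203]
wal [  9 151 135]
beech [ 30  18 255]
black [10 15 99]
green [ 74 127 124]
brass [ 29  87 255]
stand [ 45  17 213]
bigw [  9 166 114]
pad [((546.5, 277.4, 122.2, 165.9, -9.5), (122, 175, 69, 55))]
padB []
wal [((690.0, 11.9, 67.9, 69.2, -80.6), (242, 134, 27, 27))]
bigw [((709.8, 362.6, 95.6, 105.9, -0.1), (102, 122, 41, 37))]
beech [((571.3, 29.8, 61.7, 64.2, -0.0), (235, 180, 26, 25))]
black []
brass [((565.9, -248.5, 91.6, 144.9, 10.4), (329, 170, 65, 46))]
```

servo_tool(slide=[[0.335,-0.6,0.117],[0.335,-0.6,0.117],[0.335,-0.6,0.117],[0.335,-0.6,0.117],[0.335,-0.6,0.117],[0.335,-0.6,0.117],[0.335,-0.6,0.117],[0.335,-0.6,0.117],[0.335,-0.6,0.117],[0.335,-0.6,0.117]], dr=[[0,0,-1],[0,0,-1],[0,0,-1],[0,0,-1],[0,0,-1],[0,0,-1],[0,0,-1],[0,0,-1],[0,0,-1],[0,0,-1]])

```text
time: 0.93
eef_pos: [364.5, 138.1, 301.6]
tool_rot: [0.0, 0.632, 0.775, 0.0]
contact_force: [0.8, 1.1, 0.1]
grip_width: 85.0
gripper_force: 0.0
```

servo_tool(slide=[[0.32,-0.62,0],[0.32,-0.62,0],[0.32,-0.62,0],[0.32,-0.62,0],[0.32,-0.62,0],[0.32,-0.62,0],[0.32,-0.62,0],[0.32,-0.62,0],[0.32,-0.62,0],[0.32,-0.62,0]], dr=[[0,0,-0.02],[0,0,-0.02],[0,0,-0.02],[0,0,-0.02],[0,0,-0.02],[0,0,-0.02],[0,0,-0.02],[0,0,-0.02],[0,0,-0.02],[0,0,-0.02]])

```text
time: 1.77
eef_pos: [555.7, -232.2, 300.8]
tool_rot: [-0.0, 0.639, 0.769, -0.0]
contact_force: [0.9, 0.0, 1.5]
grip_width: 85.6
gripper_force: 0.0
```

Run:
```python
from h import *
s=arm.get_state();print(s['eef_pos'],s['tool_rot'],s['joint_pos'])
p=arm.camera_params('wrist');im=arm.snapshot('wrist');cv2.imwrite('pics/w1.png',im[:,:,::-1]);np.save('w1p.npy',p,allow_pickle=True)
print(p)
```

```text
[ 555.73001414 -232.19383938  300.79002931] [-2.88069408e-04  6.38953527e-01  7.69245284e-01 -2.03951327e-05] [-5.17140506e-01  4.21379423e-01  2.18934890e-01  1.36892617e+00
  6.07156749e-05  8.69133759e-01]
{'fx': 316.6260787131233, 'fy': 316.6260787131233, 'cx': 251.2966475151374, 'cy': 194.66917401945796, 'k1': -0.05470416015183218, 'world_from_camera': array([[ 9.82989579e-01,  1.75180641e-01,  5.51654758e-02,
         5.40871272e+02],
       [ 1.83660021e-01, -9.36455489e-01, -2.98864709e-01,
        -1.55122650e+02],
       [-6.95298555e-04,  3.03912587e-01, -9.52699667e-01,
         4.44920664e+02],
       [ 0.00000000e+00,  0.00000000e+00,  0.00000000e+00,
         1.00000000e+00]])}
```

View pics/w1.png

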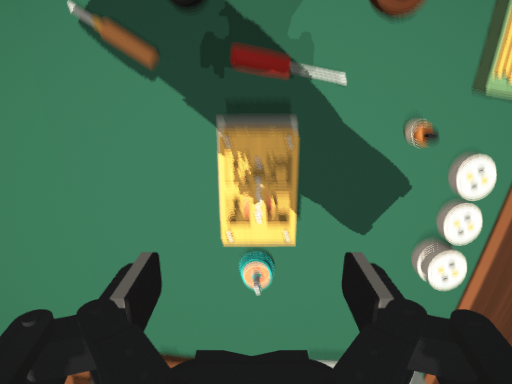

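Run:
```python
from h import *
arm.snapshot('wrist')
p=arm.camera_params('wrist');im=arm.snapshot('wrist');cv2.imwrite('pics/w2f.png',im[:,:,::-1]);np.save('w2p.npy',p,allow_pickle=True)
s=arm.get_state();print(s['eef_pos'],s['qd'])
cv2.imwrite('pics/w2.png',cv2.resize(im[100:260,200:320,::-1],None,fx=3.75,fy=3.75,interpolation=cv2.INTER_CUBIC))
for z,lo in ((96,(15,80,90)),): print([rect(p,c,z) for c in blobs(im,lo,(35,255,255),(200,100,320,250))])
```

```text
[ 555.63598142 -232.63801954  299.17310289] [ 0.04413232 -0.06186185 -0.05813128  0.01056684  0.01173825  0.01604045]
[(564.3, -250.4, 89.7, 138.4, 10.8)]
```

View pics/w2.png

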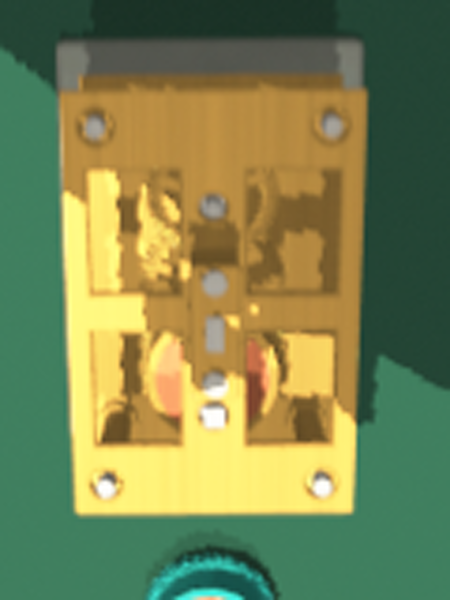

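The plate top is sharp here. The studs are at crop (95,126), (332,124), (105,485) and (321,485), and the barrel drum shows in the lower windows.

Run:
```python
from h import *
p=np.load('w2p.npy',allow_pickle=True).item()
uv=np.array([(95,126),(332,124),(105,485),(321,485)])/3.75+[200,100]-0.4
for z in (100,):
    w=onplane(p,uv,z);print(w.round(1),w.mean(0).round(1))
    e=w[1]-w[0]+w[3]-w[2];print('xang',np.degrees(np.arctan2(e[1],e[0])),np.linalg.norm(w[1]-w[0]),np.linalg.norm(w[2]-w[0]))
```

```text
[[ 521.1 -202.8  100. ]
 [ 587.6 -190.   100. ]
 [ 541.5 -312.5  100. ]
 [ 608.2 -300.3  100. ]] [ 564.6 -251.4  100. ]
xang 10.645789230337552 67.76943087578995 111.59030965912751
```

servo_tool(slide=[[0.015,-0.031,0],[0.015,-0.031,-0.06],[0.015,-0.031,-0.12],[0.015,-0.031,-0.18],[0.015,-0.031,-0.24],[0.015,-0.031,-0.28],[0.015,-0.031,-0.28],[0.015,-0.031,-0.28]], dr=[[0,0,0],[0,0,0],[0,0,0],[0,0,0],[0,0,0],[0,0,0],[0,0,0],[0,0,0]], gripper=0.3)

```text
time: 2.58
eef_pos: [563.5, -247.5, 133.1]
tool_rot: [-0.001, 0.639, 0.77, -0.0]
contact_force: [-0.3, 0.6, 0.9]
grip_width: 59.7
gripper_force: 0.0
```

servo_tool(slide=[[0,0,0],[0,0,0],[0,0,0]], dr=[[0,0,0],[0,0,0],[0,0,0]])

```text
time: 2.83
eef_pos: [565.5, -249.2, 135.3]
tool_rot: [0.002, 0.639, 0.769, 0.0]
contact_force: [0.4, 0.1, 0.9]
grip_width: 60.1
gripper_force: 0.0
```

servo_tool(slide=[[-0.0015,-0.0035,-0.02],[-0.0015,-0.0035,-0.04],[-0.0015,-0.0035,-0.06],[-0.0015,-0.0035,-0.06],[-0.0015,-0.0035,-0.06],[-0.0015,-0.0035,-0.06]], dr=[[0,0,0],[0,0,0],[0,0,0],[0,0,0],[0,0,0],[0,0,0]])

```text
time: 3.33
eef_pos: [564.1, -251.2, 98.5]
tool_rot: [0.001, 0.639, 0.769, 0.0]
contact_force: [0.2, -0.2, -0.1]
grip_width: 60.1
gripper_force: 0.0
```

servo_tool(slide=[[0,0,0],[0,0,0],[0,0,0],[0,0,0],[0,0,0],[0,0,0],[0,0,0],[0,0,0]], dr=[[0,0,0],[0,0,0],[0,0,0],[0,0,0],[0,0,0],[0,0,0],[0,0,0],[0,0,0]], gripper=1)

```text
time: 4.0
eef_pos: [563.8, -251.0, 97.9]
tool_rot: [0.0, 0.639, 0.769, 0.0]
contact_force: [-0.7, 1.4, 6.7]
grip_width: 12.6
gripper_force: 58.8
```

servo_tool(slide=[[0,0,0.01],[0,0,0.02],[0,0,0.03],[0,0,0.05],[0,0,0.08],[0,0,0.11],[0,0,0.14],[0,0,0.16],[0,0,0.17],[0,0,0.17]], dr=[[0,0,0],[0,0,0],[0,0,0],[0,0,0],[0,0,0],[0,0,0],[0,0,0],[0,0,0],[0,0,0],[0,0,0]])

```text
time: 4.83
eef_pos: [564.0, -251.3, 200.8]
tool_rot: [0.001, 0.639, 0.769, 0.0]
contact_force: [-0.3, 0.3, -2.5]
grip_width: 12.6
gripper_force: 58.9
```

Run:
```python
from h import *
p=arm.camera_params('top');im=arm.snapshot('top');cv2.imwrite('pics/t2.png',im[:,:,::-1])
s=arm.get_state();print(s['eef_pos'],s['contact_force'],s['grip_width'])
# cups, independent circle check using non-green mask
h=cv2.cvtColor(im,cv2.COLOR_RGB2HSV)
ng=(~((h[:,:,0]>60)&(h[:,:,0]<90)&(h[:,:,1]>70))).astype(np.uint8)*255
for n,roi,z in (('black',(255,222,298,264),52),('beech',(228,172,268,212),44),('wal',(235,125,280,170),24)):
    x0,y0,x1,y1=roi;m=np.zeros_like(ng);m[y0:y1,x0:x1]=ng[y0:y1,x0:x1]
    c=max(cv2.findContours(m,0,1)[0],key=cv2.contourArea);print(n,rect(p,c,z),cv2.boundingRect(c))
cv2.imwrite('pics/t2c.png',cv2.resize(im[110:280,215:315,::-1],None,fx=3.5,fy=3.5,interpolation=cv2.INTER_CUBIC))
```

```text
[ 563.6130045  -251.00984976  199.5838365 ] [-0.69485667  0.2753803  -2.94036341] 12.463041712374276
black (440.5, -39.3, 48.1, 52.9, -90.0) (265, 233, 20, 22)
beech (570.7, 29.1, 65.5, 67.1, 45.1) (235, 179, 27, 27)
wal (689.4, 12.7, 71.1, 71.5, 90.0) (241, 134, 28, 28)
```

View pics/t2c.png

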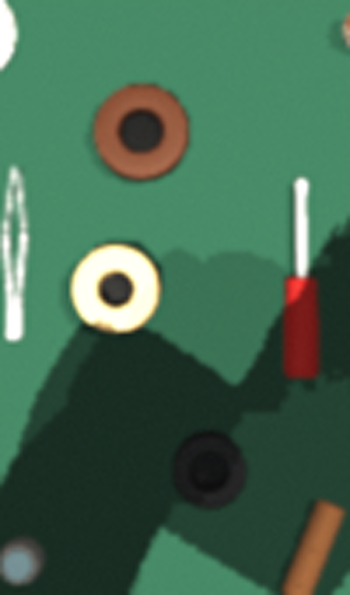

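Plate lifted (about 2.9 N). The cup mouths are at crop (141,131) walnut, (116,288) beech and (209,470) black.

Run:
```python
from h import *
p=arm.camera_params('top')
for n,uv,z in (('wal',(141,131),24),('beech',(116,288),44),('black',(209,470),52)):
    print(n,onplane(p,[np.array(uv)/3.5+[215,110]-0.36],z).round(1))
im=cv2.imread('pics/t2.png')[:,:,::-1].copy()
print([rect(p,c,4) for c in blobs(im,(0,100,60),(6,255,255),(110,165,205,240))])
```

```text
wal [[690.5  11.6  24. ]]
beech [[571.5  29.   44. ]]
black [[439.4 -38.9  52. ]]
[(546.5, 277.5, 122.2, 166.1, -9.5)]
```

servo_tool(slide=[[0,0.03,0],[-0.003,0.09,0],[-0.006,0.15,0],[-0.008,0.21,0],[-0.01,0.27,0],[-0.012,0.33,0],[-0.014,0.39,0],[-0.015,0.45,0],[-0.016,0.51,0],[-0.017,0.57,0]], dr=[[0,0,-0.03],[0,0,-0.06],[0,0,-0.1],[0,0,-0.14],[0,0,-0.18],[0,0,-0.22],[0,0,-0.26],[0,0,-0.3],[0,0,-0.32],[0,0,-0.335]])

```text
time: 5.72
eef_pos: [552.2, 92.8, 198.1]
tool_rot: [-0.001, 0.764, 0.646, -0.001]
contact_force: [1.0, -0.4, -3.3]
grip_width: 12.6
gripper_force: 58.9
```

servo_tool(slide=[[0,0.06,0],[-0.003,0.12,0],[-0.006,0.18,0],[-0.009,0.23,0],[-0.012,0.27,0],[-0.012,0.298,0],[-0.012,0.31,0],[-0.012,0.31,0],[-0.012,0.31,0],[-0.012,0.31,0]], dr=[[0,0,0],[0,0,0],[0,0,0],[0,0,0],[0,0,0],[0,0,0],[0,0,0],[0,0,0],[0,0,0],[0,0,0]])

```text
time: 6.55
eef_pos: [546.0, 275.8, 198.8]
tool_rot: [0.0, 0.764, 0.646, -0.001]
contact_force: [0.2, 0.1, -2.5]
grip_width: 12.5
gripper_force: 58.9
```

servo_tool(slide=[[0.001,0.003,-0.02],[0.001,0.003,-0.06],[0.001,0.003,-0.11],[0.001,0.003,-0.16],[0.001,0.003,-0.21],[0.001,0.003,-0.25],[0.001,0.003,-0.27],[0.001,0.003,-0.28],[0.001,0.003,-0.28],[0.001,0.003,-0.28]], dr=[[0,0,0],[0,0,0],[0,0,0],[0,0,0],[0,0,0],[0,0,0],[0,0,0],[0,0,0],[0,0,0],[0,0,0]])

```text
time: 7.38
eef_pos: [547.3, 278.4, 31.9]
tool_rot: [0.0, 0.764, 0.646, 0.0]
contact_force: [0.4, 0.6, -1.9]
grip_width: 12.5
gripper_force: 58.8
```

servo_tool(slide=[[0,0,-0.008],[0,0,-0.016],[0,0,-0.024],[0,0,-0.03],[0,0,-0.034],[0,0,-0.037],[0,0,-0.037],[0,0,-0.037]], dr=[[0,0,0],[0,0,0],[0,0,0],[0,0,0],[0,0,0],[0,0,0],[0,0,0],[0,0,0]])

```text
time: 8.05
eef_pos: [546.4, 278.9, 9.9]
tool_rot: [0.0, 0.763, 0.646, -0.0]
contact_force: [-3.9, -1.5, 8.4]
grip_width: 12.8
gripper_force: 60.3
```

servo_tool(slide=[[0,0,0.001],[0,0,0.001],[0,0,0.001],[0,0,0.001],[0,0,0.001],[0,0,0.001]], dr=[[0,0,0],[0,0,0],[0,0,0],[0,0,0],[0,0,0],[0,0,0]], gripper=0.3)

```text
time: 8.55
eef_pos: [546.7, 278.9, 9.6]
tool_rot: [-0.0, 0.763, 0.646, -0.0]
contact_force: [0.4, -0.0, -0.1]
grip_width: 59.8
gripper_force: 0.0
```

servo_tool(slide=[[0,0,0.02],[0,0,0.05],[0,0,0.1],[0,0,0.15],[0,0,0.2],[0,0,0.26],[0,0,0.32],[0,0,0.36],[0,0,0.36]], dr=[[0,0,0],[0,0,0],[0,0,0],[0,0,0],[0,0,0],[0,0,0],[0,0,0],[0,0,0],[0,0,0]])

```text
time: 9.3
eef_pos: [549.1, 279.9, 232.5]
tool_rot: [0.002, 0.763, 0.646, 0.004]
contact_force: [-0.1, -0.2, -0.1]
grip_width: 59.6
gripper_force: 0.0
```

servo_tool(slide=[[0.004,-0.06,0.06],[0.008,-0.12,0.1],[0.012,-0.18,0.1],[0.016,-0.24,0.1],[0.02,-0.3,0.1],[0.024,-0.36,0.1],[0.028,-0.42,0.1],[0.03,-0.48,0.1],[0.03,-0.54,0.1],[0.03,-0.6,0.1]], dr=[[0,0,0.05],[0,0,0.1],[0,0,0.15],[0,0,0.2],[0,0,0.25],[0,0,0.3],[0,0,0.335],[0,0,0.335],[0,0,0.335],[0,0,0.335]])

```text
time: 10.13
eef_pos: [564.2, -82.8, 286.1]
tool_rot: [0.0, 0.639, 0.769, 0.0]
contact_force: [0.5, 0.3, -0.5]
grip_width: 59.9
gripper_force: 0.0
```

servo_tool(slide=[[0,-0.06,0],[0,-0.12,0],[0,-0.18,0],[0,-0.23,0],[0,-0.27,0],[0,-0.27,0],[0,-0.27,0],[0,-0.27,0]], dr=[[0,0,0],[0,0,0],[0,0,0],[0,0,0],[0,0,0],[0,0,0],[0,0,0],[0,0,0]])

```text
time: 10.8
eef_pos: [564.5, -242.6, 285.7]
tool_rot: [-0.0, 0.639, 0.769, 0.0]
contact_force: [0.2, 0.2, -0.2]
grip_width: 59.8
gripper_force: 0.0
```

Run:
```python
from h import *
p=arm.camera_params('wrist');im=arm.snapshot('wrist');cv2.imwrite('pics/w3f.png',im[:,:,::-1]);np.save('w3p.npy',p,allow_pickle=True)
s=arm.get_state();print(s['eef_pos'],s['tool_rot'],np.abs(s['qd']).max())
cv2.imwrite('pics/w3.png',cv2.resize(im[90:270,190:330,::-1],None,fx=3.3,fy=3.3,interpolation=cv2.INTER_CUBIC))
t=arm.snapshot('top');cv2.imwrite('pics/t3.png',t[:,:,::-1])
p=arm.camera_params('top')
print([rect(p,c,8) for c in blobs(t,(15,70,90),(35,255,255),(105,160,210,245))])
```

```text
[ 564.6159141  -242.11488524  285.90557324] [-9.62101256e-05  6.38565371e-01  7.69567568e-01  1.29847214e-04] 0.011550717231637971
[(546.7, 275.7, 90.4, 134.4, -9.5)]
```

View pics/w3.png

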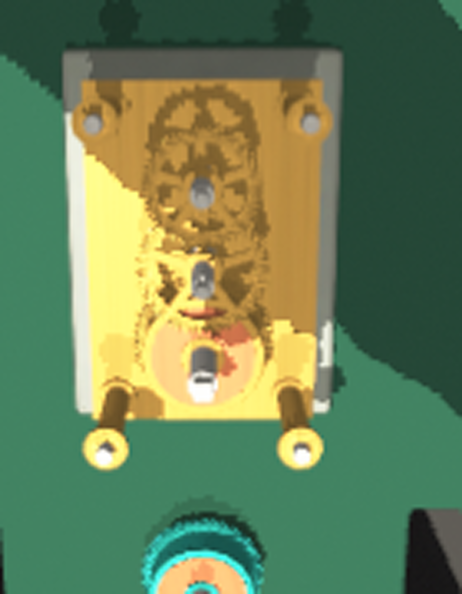

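The plate sits on the pad at (546.7, 275.7), angle −9.5°. The wheels are uncovered: third tip about (202,187), centre about (203,270), barrel about (203,388), so the movement's +y is up in the image.

Run:
```python
from h import *
p=np.load('w3p.npy',allow_pickle=True).item()
f=lambda a:np.array(a)/3.3+[190,90]-0.35
print(onplane(p,f([(202,187),(203,272),(203,388)]),98).round(1))
w=onplane(p,f([(92,124),(311,124),(106,450),(301,450)]),100);print(w.round(1),w.mean(0))
```

```text
[[ 558.6 -217.2   98. ]
 [ 564.1 -244.5   98. ]
 [ 571.4 -284.    98. ]]
[[ 521.3 -203.8  100. ]
 [ 588.3 -191.3  100. ]
 [ 542.8 -311.6  100. ]
 [ 608.5 -299.3  100. ]] [ 565.21533667 -251.53257796  100.        ]
```

servo_tool(slide=[[-0.009,0.037,-0.03],[-0.009,0.037,-0.09],[-0.009,0.037,-0.15],[-0.009,0.037,-0.21],[-0.009,0.037,-0.25],[-0.009,0.037,-0.275],[-0.009,0.037,-0.28],[-0.009,0.037,-0.28],[-0.009,0.037,-0.28],[-0.009,0.037,-0.28]], dr=[[0,0,0],[0,0,0],[0,0,0],[0,0,0],[0,0,0],[0,0,0],[0,0,0],[0,0,0],[0,0,0],[0,0,0]])

```text
time: 11.73
eef_pos: [560.3, -221.1, 119.3]
tool_rot: [0.001, 0.639, 0.77, 0.0]
contact_force: [-0.2, 0.5, 0.9]
grip_width: 59.5
gripper_force: 0.0
```

servo_tool(slide=[[-0.002,0.0015,-0.02],[-0.002,0.0015,-0.04],[-0.002,0.0015,-0.06],[-0.002,0.0015,-0.07],[-0.002,0.0015,-0.0715],[-0.002,0.0015,-0.0715],[-0.002,0.0015,-0.0715]], dr=[[0,0,0],[0,0,0],[0,0,0],[0,0,0],[0,0,0],[0,0,0],[0,0,0]])

```text
time: 12.32
eef_pos: [558.7, -220.3, 75.7]
tool_rot: [0.001, 0.639, 0.769, 0.0]
contact_force: [-0.3, -0.5, 0.9]
grip_width: 60.1
gripper_force: 0.0
```

servo_tool(slide=[[0,0,0],[0,0,0],[0,0,0],[0,0,0],[0,0,0],[0,0,0],[0,0,0],[0,0,0]], dr=[[0,0,0],[0,0,0],[0,0,0],[0,0,0],[0,0,0],[0,0,0],[0,0,0],[0,0,0]], gripper=1)

```text
time: 12.98
eef_pos: [558.2, -220.1, 74.9]
tool_rot: [0.0, 0.639, 0.769, 0.0]
contact_force: [-0.2, -0.6, 2.6]
grip_width: 5.1
gripper_force: 58.7
```

servo_tool(slide=[[0,0,0.005],[0,0,0.012],[0,0,0.02],[0,0,0.035],[0,0,0.055],[0,0,0.08],[0,0,0.11],[0,0,0.14],[0,0,0.15],[0,0,0.15]], dr=[[0,0,0],[0,0,0],[0,0,0],[0,0,0],[0,0,0],[0,0,0],[0,0,0],[0,0,0],[0,0,0],[0,0,0]])

```text
time: 13.82
eef_pos: [559.2, -220.5, 166.9]
tool_rot: [0.002, 0.639, 0.769, 0.0]
contact_force: [0.3, -0.3, 0.3]
grip_width: 5.2
gripper_force: 58.6
```

Run:
```python
from h import *
arm.snapshot('wrist')
im=arm.snapshot('wrist');sc=arm.snapshot('scene')
s=arm.get_state();print(s['eef_pos'],s['contact_force'],s['grip_width'])
a=cv2.resize(im[160:384,120:400,::-1],(560,448));b=cv2.resize(sc[130:290,110:220,::-1],(308,448),interpolation=cv2.INTER_CUBIC)
cv2.imwrite('pics/w4.png',cv2.resize(np.hstack([a,b]),(790,408)))
```

```text
[ 557.59326406 -219.70096823  163.83748127] [ 0.02469678  0.01336484 -1.24859521] 4.756820103295894
```

View pics/w4.png

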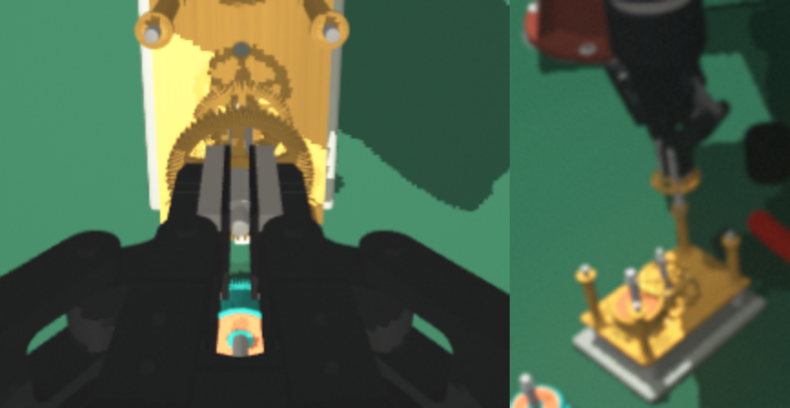

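servo_tool(slide=[[-0.02,0.03,0],[-0.055,0.085,0],[-0.09,0.14,0],[-0.125,0.195,0],[-0.16,0.248,0],[-0.185,0.285,0],[-0.197,0.302,0],[-0.197,0.302,0],[-0.197,0.302,0],[-0.197,0.302,0]], dr=[[0,0,0],[0,0,0],[0,0,0],[0,0,0],[0,0,0],[0,0,0],[0,0,0],[0,0,0],[0,0,0],[0,0,0]])

```text
time: 14.8
eef_pos: [440.9, -39.7, 164.6]
tool_rot: [0.0, 0.639, 0.769, -0.0]
contact_force: [0.0, 0.1, -0.7]
grip_width: 4.8
gripper_force: 58.7
```

Run:
```python
from h import *
p=arm.camera_params('wrist');im=arm.snapshot('wrist');cv2.imwrite('pics/w5f.png',im[:,:,::-1]);np.save('w5p.npy',p,allow_pickle=True)
s=arm.get_state();print(s['eef_pos'],np.abs(s['qd']).max(),s['grip_width'])
cv2.imwrite('pics/w5.png',cv2.resize(im[150:350,150:350,::-1],None,fx=3,fy=3,interpolation=cv2.INTER_CUBIC))
T=np.linalg.inv(p['world_from_camera'])
for q in ([440,-39,52],):
    c=T[:3,:3]@np.array(q)+T[:3,3];print(q,c[0]/c[2]*p['fx']+p['cx'],c[1]/c[2]*p['fy']+p['cy'])
```

```text
[440.88133587 -39.80030288 164.56253043] 0.0037430024505924445 5.215639193696569
[440, -39, 52] 251.05156786749504 189.774652586203
```

View pics/w5.png

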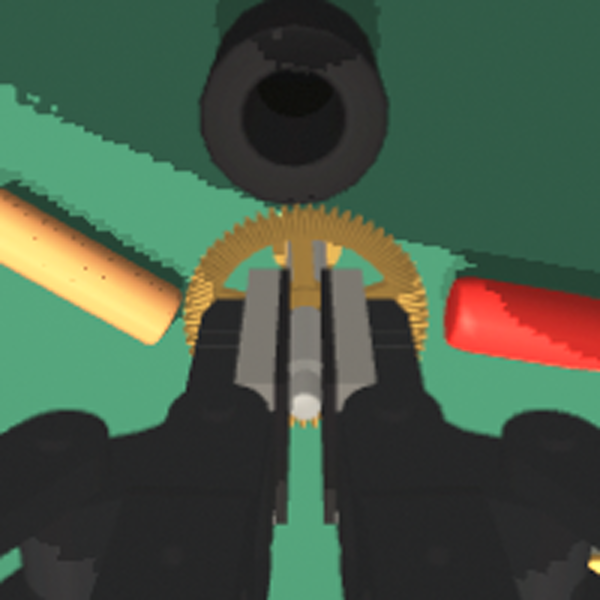

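The cup mouth at crop (294,117) agrees with the estimate to about 2 mm, and the wheel hangs level.

servo_tool(slide=[[-0.003,0.001,-0.02],[-0.003,0.001,-0.05],[-0.003,0.001,-0.08],[-0.003,0.001,-0.11],[-0.003,0.001,-0.135],[-0.003,0.001,-0.15],[-0.003,0.001,-0.158],[-0.003,0.001,-0.164],[-0.003,0.001,-0.168],[-0.003,0.001,-0.168]], dr=[[0,0,0],[0,0,0],[0,0,0],[0,0,0],[0,0,0],[0,0,0],[0,0,0],[0,0,0],[0,0,0],[0,0,0]])

```text
time: 15.68
eef_pos: [438.4, -38.4, 64.0]
tool_rot: [0.0, 0.639, 0.769, 0.0]
contact_force: [0.0, 1.0, -1.1]
grip_width: 5.2
gripper_force: 58.7
```

servo_tool(slide=[[0,0,-0.004],[0,0,-0.008],[0,0,-0.011],[0,0,-0.011],[0,0,-0.011]], dr=[[0,0,0],[0,0,0],[0,0,0],[0,0,0],[0,0,0]])

```text
time: 16.1
eef_pos: [438.1, -38.2, 57.4]
tool_rot: [-0.0, 0.639, 0.769, 0.0]
contact_force: [-0.7, -0.4, -0.1]
grip_width: 4.7
gripper_force: 58.7
```

Just about at contact; I'll lower a touch more.

servo_tool(slide=[[0,0,-0.001],[0,0,-0.0025],[0,0,-0.0025]], dr=[[0,0,0],[0,0,0],[0,0,0]])

```text
time: 16.35
eef_pos: [438.3, -38.2, 56.8]
tool_rot: [0.0, 0.639, 0.769, 0.0]
contact_force: [-5.0, 1.1, 16.9]
grip_width: 4.8
gripper_force: 60.7
```

servo_tool(slide=[[0,0,0.001],[0,0,0.001],[0,0,0.001],[0,0,0.001],[0,0,0.001],[0,0,0.001]], dr=[[0,0,0],[0,0,0],[0,0,0],[0,0,0],[0,0,0],[0,0,0]], gripper=0.3)

```text
time: 16.85
eef_pos: [438.0, -38.2, 56.3]
tool_rot: [-0.0, 0.639, 0.769, -0.0]
contact_force: [0.5, -0.2, 0.7]
grip_width: 59.6
gripper_force: 0.0
```

servo_tool(slide=[[0,0,0.02],[0,0,0.05],[0,0,0.1],[0,0,0.15],[0,0,0.2],[0,0,0.24],[0,0,0.24],[0,0,0.24]], dr=[[0,0,0],[0,0,0],[0,0,0],[0,0,0],[0,0,0],[0,0,0],[0,0,0],[0,0,0]])

```text
time: 17.52
eef_pos: [439.0, -38.4, 201.4]
tool_rot: [0.001, 0.639, 0.769, 0.001]
contact_force: [-0.1, 0.5, -1.1]
grip_width: 59.9
gripper_force: 0.0
```

Run:
```python
from h import *
im=arm.snapshot('wrist');sc=arm.snapshot('scene')
s=arm.get_state();print(s['eef_pos'],s['contact_force'],s['grip_width'])
a=cv2.resize(im[80:280,150:350,::-1],(400,400));b=cv2.resize(sc[150:220,170:240,::-1],(390,400),interpolation=cv2.INTER_CUBIC)
cv2.imwrite('pics/w6.png',np.hstack([a,b]))
```

```text
[437.57697087 -38.07322143 199.61228838] [ 0.28450018 -0.6709794  -0.80259622] 59.7788355839852
```

View pics/w6.png

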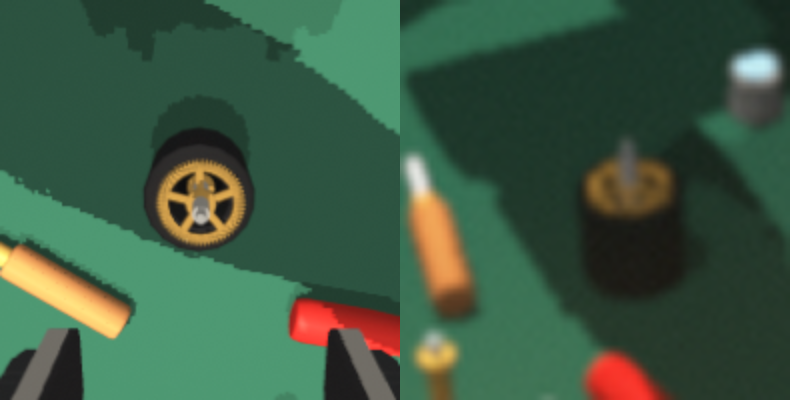

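The third wheel is seated, level and centred. Next, the centre wheel.

servo_tool(slide=[[0.03,-0.05,0],[0.065,-0.108,0],[0.1,-0.166,0],[0.135,-0.225,0],[0.165,-0.28,0],[0.19,-0.325,0],[0.211,-0.353,-0.02],[0.211,-0.353,-0.07],[0.211,-0.353,-0.12],[0.211,-0.353,-0.13]], dr=[[0,0,0],[0,0,0],[0,0,0],[0,0,0],[0,0,0],[0,0,0],[0,0,0],[0,0,0],[0,0,0],[0,0,0]])

```text
time: 18.45
eef_pos: [561.2, -248.4, 115.9]
tool_rot: [-0.005, 0.639, 0.769, -0.001]
contact_force: [-0.3, 0.6, -0.4]
grip_width: 60.0
gripper_force: 0.0
```

servo_tool(slide=[[0,0,0],[0,0,0]], dr=[[0,0,0],[0,0,0]])

```text
time: 18.62
eef_pos: [564.4, -249.7, 122.5]
tool_rot: [-0.001, 0.639, 0.769, -0.0]
contact_force: [0.1, -0.6, 1.0]
grip_width: 59.7
gripper_force: 0.0
```

servo_tool(slide=[[0,0,-0.02],[0,0,-0.045],[0,0,-0.065],[0,0,-0.08],[0,0,-0.086],[0,0,-0.086],[0,0,-0.086]], dr=[[0,0,0],[0,0,0],[0,0,0],[0,0,0],[0,0,0],[0,0,0],[0,0,0]])

```text
time: 19.2
eef_pos: [565.2, -250.2, 71.8]
tool_rot: [0.001, 0.639, 0.769, 0.0]
contact_force: [0.5, 0.7, -0.1]
grip_width: 59.8
gripper_force: 0.0
```

servo_tool(slide=[[0,0,0],[0,0,0],[0,0,0],[0,0,0],[0,0,0],[0,0,0],[0,0,0],[0,0,0]], dr=[[0,0,0],[0,0,0],[0,0,0],[0,0,0],[0,0,0],[0,0,0],[0,0,0],[0,0,0]], gripper=1)

```text
time: 19.87
eef_pos: [564.9, -250.1, 71.2]
tool_rot: [0.0, 0.639, 0.769, 0.0]
contact_force: [-0.4, 0.1, 6.1]
grip_width: 5.4
gripper_force: 58.7
```

servo_tool(slide=[[0,0,0.005],[0,0,0.012],[0,0,0.02],[0,0,0.035],[0,0,0.055],[0,0,0.08],[0,0,0.11],[0,0,0.14],[0,0,0.16],[0,0,0.16]], dr=[[0,0,0],[0,0,0],[0,0,0],[0,0,0],[0,0,0],[0,0,0],[0,0,0],[0,0,0],[0,0,0],[0,0,0]])

```text
time: 20.7
eef_pos: [566.1, -250.8, 170.3]
tool_rot: [0.002, 0.639, 0.769, 0.0]
contact_force: [-0.4, -0.9, -0.9]
grip_width: 5.5
gripper_force: 58.6
```

servo_tool(slide=[[0,0.03,0],[0.002,0.09,0],[0.004,0.15,0],[0.006,0.21,0],[0.008,0.27,0],[0.01,0.33,0],[0.011,0.39,0],[0.011,0.435,0],[0.011,0.46,0],[0.011,0.466,0]], dr=[[0,0,0],[0,0,0],[0,0,0],[0,0,0],[0,0,0],[0,0,0],[0,0,0],[0,0,0],[0,0,0],[0,0,0]])

```text
time: 21.53
eef_pos: [570.7, 32.4, 166.4]
tool_rot: [-0.001, 0.638, 0.77, 0.0]
contact_force: [0.2, 0.0, -1.4]
grip_width: 5.1
gripper_force: 58.6
```

servo_tool(slide=[[0,0,-0.02],[0,0,-0.05],[0,0,-0.05],[0,0,-0.05]], dr=[[0,0,0],[0,0,0],[0,0,0],[0,0,0]])

```text
time: 21.87
eef_pos: [570.4, 29.1, 136.1]
tool_rot: [-0.001, 0.639, 0.769, -0.001]
contact_force: [-0.6, 1.0, -1.1]
grip_width: 5.3
gripper_force: 58.6
```

Run:
```python
from h import *
p=arm.camera_params('wrist');im=arm.snapshot('wrist');np.save('w7p.npy',p,allow_pickle=True)
s=arm.get_state();print(s['eef_pos'],np.abs(s['qd']).max(),s['grip_width'])
cv2.imwrite('pics/w7.png',cv2.resize(im[120:340,150:350,::-1],None,fx=2.7,fy=2.7,interpolation=cv2.INTER_CUBIC))
T=np.linalg.inv(p['world_from_camera'])
c=T[:3,:3]@np.array([571.5,29,44])+T[:3,3];print((c[0]/c[2]*p['fx']+p['cx']-150)*2.7,(c[1]/c[2]*p['fy']+p['cy']-120)*2.7)
```

```text
[571.09782645  29.03478212 136.95028192] 0.01856865211744535 5.388477998054596
280.0322256642293 212.8014223914846
```

View pics/w7.png

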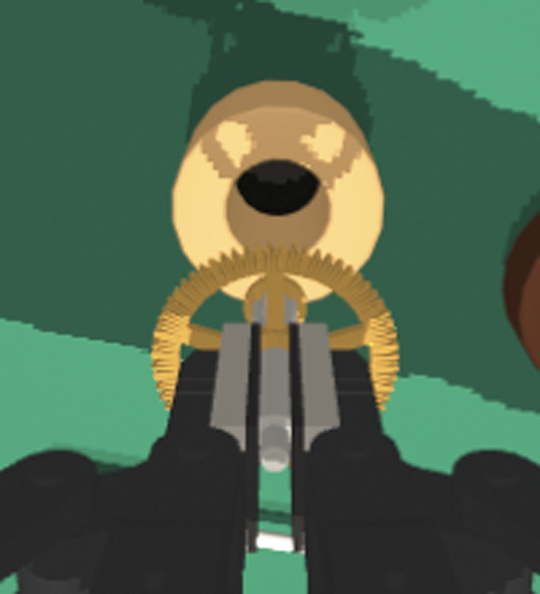

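The beech mouth is at crop (278,207), predicted (280,213), and the wheel is level. Lowering.

servo_tool(slide=[[0,0.001,-0.02],[0,0.001,-0.045],[0,0.001,-0.07],[0,0.001,-0.095],[0,0.001,-0.115],[0,0.001,-0.125],[0,0.001,-0.13],[0,0.001,-0.13],[0,0.001,-0.13]], dr=[[0,0,0],[0,0,0],[0,0,0],[0,0,0],[0,0,0],[0,0,0],[0,0,0],[0,0,0],[0,0,0]])

```text
time: 22.67
eef_pos: [571.9, 30.0, 59.7]
tool_rot: [0.0, 0.639, 0.769, 0.0]
contact_force: [0.2, -0.1, -0.5]
grip_width: 5.1
gripper_force: 58.6
```

servo_tool(slide=[[0,0,-0.003],[0,0,-0.006],[0,0,-0.009],[0,0,-0.0105],[0,0,-0.0105],[0,0,-0.0105]], dr=[[0,0,0],[0,0,0],[0,0,0],[0,0,0],[0,0,0],[0,0,0]])

```text
time: 23.17
eef_pos: [571.2, 30.2, 52.5]
tool_rot: [-0.0, 0.639, 0.769, -0.0]
contact_force: [0.5, 0.6, -1.2]
grip_width: 5.3
gripper_force: 58.6
```

servo_tool(slide=[[0,0,-0.001],[0,0,-0.002],[0,0,-0.002]], dr=[[0,0,0],[0,0,0],[0,0,0]])

```text
time: 23.42
eef_pos: [571.4, 30.2, 52.2]
tool_rot: [0.0, 0.639, 0.769, 0.0]
contact_force: [-4.1, -0.2, 8.3]
grip_width: 5.2
gripper_force: 59.6
```

servo_tool(slide=[[0,0,0.0005],[0,0,0.0005],[0,0,0.0005],[0,0,0.0005],[0,0,0.0005],[0,0,0.0005]], dr=[[0,0,0],[0,0,0],[0,0,0],[0,0,0],[0,0,0],[0,0,0]], gripper=0.3)

```text
time: 23.92
eef_pos: [571.3, 30.2, 51.5]
tool_rot: [-0.0, 0.639, 0.769, -0.0]
contact_force: [0.4, 0.6, -0.2]
grip_width: 59.8
gripper_force: 0.0
```

servo_tool(slide=[[0,0,0.02],[0,0,0.05],[0,0,0.1],[0,0,0.15],[0,0,0.2],[0,0,0.24],[0,0,0.24],[0,0,0.24]], dr=[[0,0,0],[0,0,0],[0,0,0],[0,0,0],[0,0,0],[0,0,0],[0,0,0],[0,0,0]])

```text
time: 24.58
eef_pos: [572.2, 30.2, 196.9]
tool_rot: [0.001, 0.639, 0.769, 0.001]
contact_force: [0.3, 0.6, -0.3]
grip_width: 59.5
gripper_force: 0.0
```

Run:
```python
from h import *
im=arm.snapshot('wrist');sc=arm.snapshot('scene')
s=arm.get_state();print(s['eef_pos'],s['grip_width'])
a=cv2.resize(im[80:280,150:350,::-1],(400,400));b=cv2.resize(sc[160:230,225:295,::-1],(390,400),interpolation=cv2.INTER_CUBIC)
cv2.imwrite('pics/w8.png',np.hstack([a,b]))
```

```text
[570.69972122  30.26677018 194.67018206] 59.92848039683079
```

View pics/w8.png

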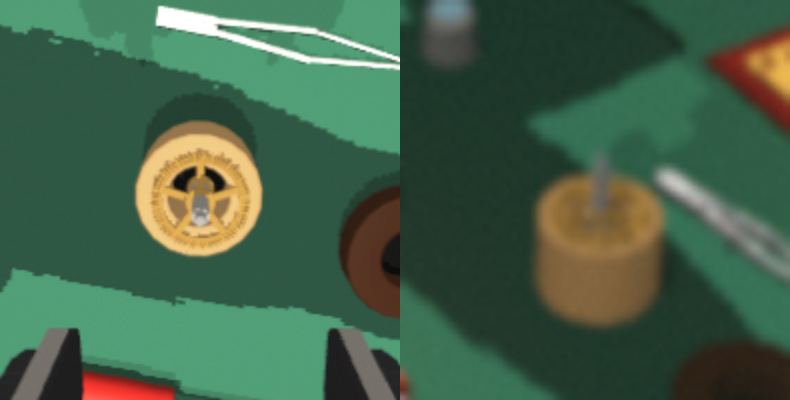

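servo_tool(slide=[[0,-0.05,0],[0,-0.11,0],[0,-0.17,0],[0,-0.23,0],[0,-0.29,0],[0,-0.35,0],[0,-0.41,0],[0,-0.46,0],[0,-0.505,0],[0,-0.523,0]], dr=[[0,0,0],[0,0,0],[0,0,0],[0,0,0],[0,0,0],[0,0,0],[0,0,0],[0,0,0],[0,0,0],[0,0,0]])

```text
time: 25.52
eef_pos: [570.2, -286.8, 193.5]
tool_rot: [-0.001, 0.64, 0.768, -0.001]
contact_force: [-0.1, -0.1, 0.3]
grip_width: 59.7
gripper_force: 0.0
```

servo_tool(slide=[[0,0,-0.03],[0,0,-0.08],[0,0,-0.12],[0,0,-0.12],[0,0,-0.12],[0,0,-0.12]], dr=[[0,0,0],[0,0,0],[0,0,0],[0,0,0],[0,0,0],[0,0,0]])

```text
time: 26.02
eef_pos: [571.7, -283.3, 124.4]
tool_rot: [0.0, 0.639, 0.769, 0.0]
contact_force: [-0.5, 0.9, 0.4]
grip_width: 60.0
gripper_force: 0.0
```

The centre wheel is seated level. Next, the barrel.

servo_tool(slide=[[-0.0005,-0.001,-0.02],[-0.0005,-0.001,-0.045],[-0.0005,-0.001,-0.07],[-0.0005,-0.001,-0.085],[-0.0005,-0.001,-0.093],[-0.0005,-0.001,-0.093],[-0.0005,-0.001,-0.093]], dr=[[0,0,0],[0,0,0],[0,0,0],[0,0,0],[0,0,0],[0,0,0],[0,0,0]])

```text
time: 26.6
eef_pos: [571.5, -284.4, 68.8]
tool_rot: [0.001, 0.639, 0.769, 0.0]
contact_force: [-0.2, -0.8, 0.1]
grip_width: 59.9
gripper_force: 0.0
```

servo_tool(slide=[[0,0,0],[0,0,0],[0,0,0],[0,0,0],[0,0,0],[0,0,0],[0,0,0],[0,0,0]], dr=[[0,0,0],[0,0,0],[0,0,0],[0,0,0],[0,0,0],[0,0,0],[0,0,0],[0,0,0]], gripper=1)

```text
time: 27.27
eef_pos: [571.2, -284.3, 68.2]
tool_rot: [0.0, 0.639, 0.769, 0.0]
contact_force: [0.2, 0.4, 5.2]
grip_width: 7.6
gripper_force: 58.7
```

servo_tool(slide=[[0,0,0.005],[0,0,0.012],[0,0,0.02],[0,0,0.035],[0,0,0.055],[0,0,0.08],[0,0,0.11],[0,0,0.14],[0,0,0.16],[0,0,0.16]], dr=[[0,0,0],[0,0,0],[0,0,0],[0,0,0],[0,0,0],[0,0,0],[0,0,0],[0,0,0],[0,0,0],[0,0,0]])

```text
time: 28.1
eef_pos: [572.4, -285.0, 167.3]
tool_rot: [0.002, 0.639, 0.769, 0.0]
contact_force: [0.2, -1.1, -1.4]
grip_width: 7.7
gripper_force: 58.5
```

servo_tool(slide=[[0.01,0.025,0],[0.033,0.082,0],[0.056,0.139,0],[0.079,0.196,0],[0.102,0.253,0],[0.125,0.31,0],[0.148,0.367,0],[0.17,0.424,0],[0.188,0.47,0],[0.198,0.494,0]], dr=[[0,0,0],[0,0,0],[0,0,0],[0,0,0],[0,0,0],[0,0,0],[0,0,0],[0,0,0],[0,0,0],[0,0,0]])

```text
time: 28.93
eef_pos: [690.1, 16.1, 163.0]
tool_rot: [-0.001, 0.638, 0.77, 0.0]
contact_force: [0.4, -0.5, -2.3]
grip_width: 7.6
gripper_force: 58.6
```

servo_tool(slide=[[0,0,-0.02],[0,0,-0.05],[0,0,-0.05],[0,0,-0.05]], dr=[[0,0,0],[0,0,0],[0,0,0],[0,0,0]])

```text
time: 29.27
eef_pos: [688.6, 12.0, 132.6]
tool_rot: [-0.001, 0.639, 0.769, -0.001]
contact_force: [-0.5, 0.4, -2.7]
grip_width: 7.4
gripper_force: 58.7
```

Run:
```python
from h import *
p=arm.camera_params('wrist');im=arm.snapshot('wrist')
s=arm.get_state();print(s['eef_pos'],s['tool_rot'],s['contact_force'],np.abs(s['qd']).max(),s['grip_width'])
cv2.imwrite('pics/w9.png',cv2.resize(im[120:340,150:350,::-1],None,fx=2.7,fy=2.7,interpolation=cv2.INTER_CUBIC))
T=np.linalg.inv(p['world_from_camera'])
c=T[:3,:3]@np.array([690.2,12,24])+T[:3,3];print((c[0]/c[2]*p['fx']+p['cx']-150)*2.7,(c[1]/c[2]*p['fy']+p['cy']-120)*2.7)
```

```text
[689.44685889  11.74518839 133.80324895] [-3.69325556e-04  6.39039827e-01  7.69173501e-01 -2.98336543e-04] [ 0.36531757 -0.62399325 -1.05891686] 0.021228593326464085 7.767469720621333
281.59688934638217 195.891382739475
```

View pics/w9.png

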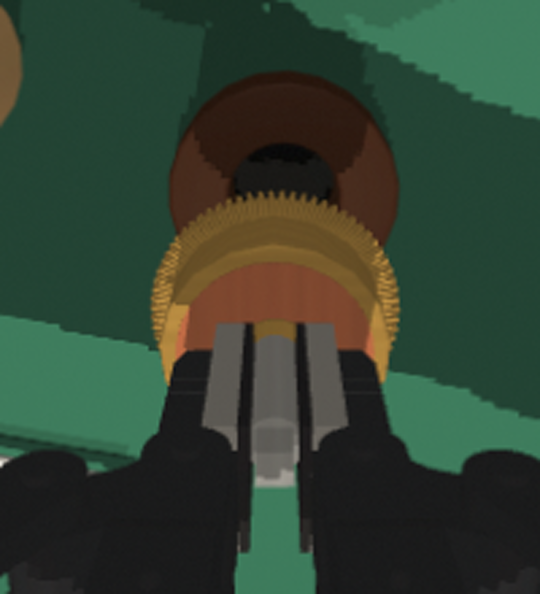

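The walnut bore is at about crop (284,193), predicted (282,196). Lowering.

servo_tool(slide=[[0.002,0.001,-0.02],[0.002,0.001,-0.045],[0.002,0.001,-0.07],[0.002,0.001,-0.09],[0.002,0.001,-0.105],[0.002,0.001,-0.115],[0.002,0.001,-0.12],[0.002,0.001,-0.12],[0.002,0.001,-0.12]], dr=[[0,0,0],[0,0,0],[0,0,0],[0,0,0],[0,0,0],[0,0,0],[0,0,0],[0,0,0],[0,0,0]])

```text
time: 30.07
eef_pos: [691.4, 12.8, 62.3]
tool_rot: [0.0, 0.639, 0.769, 0.0]
contact_force: [0.1, -0.2, -2.5]
grip_width: 7.3
gripper_force: 58.7
```

servo_tool(slide=[[0,0,-0.003],[0,0,-0.006],[0,0,-0.009],[0,0,-0.011],[0,0,-0.011],[0,0,-0.011]], dr=[[0,0,0],[0,0,0],[0,0,0],[0,0,0],[0,0,0],[0,0,0]])

```text
time: 30.57
eef_pos: [690.9, 12.8, 55.2]
tool_rot: [-0.0, 0.639, 0.769, -0.0]
contact_force: [-0.3, -0.8, -2.2]
grip_width: 7.6
gripper_force: 58.7
```

servo_tool(slide=[[0,0,-0.001],[0,0,-0.0025],[0,0,-0.0025]], dr=[[0,0,0],[0,0,0],[0,0,0]])

```text
time: 30.82
eef_pos: [691.3, 12.8, 54.3]
tool_rot: [0.0, 0.639, 0.769, 0.0]
contact_force: [-1.5, -0.4, 2.9]
grip_width: 7.1
gripper_force: 59.3
```

Seated; release and retreat.

servo_tool(slide=[[0,0,0],[0,0,0],[0,0,0],[0,0,0],[0,0,0],[0,0,0]], dr=[[0,0,0],[0,0,0],[0,0,0],[0,0,0],[0,0,0],[0,0,0]], gripper=0.3)

```text
time: 31.32
eef_pos: [691.0, 12.8, 53.7]
tool_rot: [0.0, 0.639, 0.769, 0.0]
contact_force: [-0.4, -0.4, -0.3]
grip_width: 59.7
gripper_force: 0.0
```

servo_tool(slide=[[0,0,0.02],[0,0,0.05],[0,0,0.1],[0,0,0.15],[0,0,0.2],[0,0,0.24],[0,0,0.24],[0,0,0.24],[0,0,0.24]], dr=[[0,0,0],[0,0,0],[0,0,0],[0,0,0],[0,0,0],[0,0,0],[0,0,0],[0,0,0],[0,0,0]])

```text
time: 32.07
eef_pos: [690.8, 12.9, 197.8]
tool_rot: [-0.0, 0.639, 0.769, -0.0]
contact_force: [0.3, -0.7, -0.6]
grip_width: 59.4
gripper_force: 0.0
```

Run:
```python
from h import *
im=arm.snapshot('wrist');sc=arm.snapshot('scene')
s=arm.get_state();print(s['time'],s['eef_pos'],s['grip_width'])
a=cv2.resize(im[80:280,150:350,::-1],(400,400));b=cv2.resize(sc[140:260,180:380,::-1],(390,234),interpolation=cv2.INTER_CUBIC)
b=np.vstack([b,np.zeros((166,390,3),np.uint8)])
cv2.imwrite('pics/w10.png',np.hstack([a,b]))
```

```text
32.1667 [690.24949771  12.87522228 196.62234267] 59.88924423472808
```

View pics/w10.png

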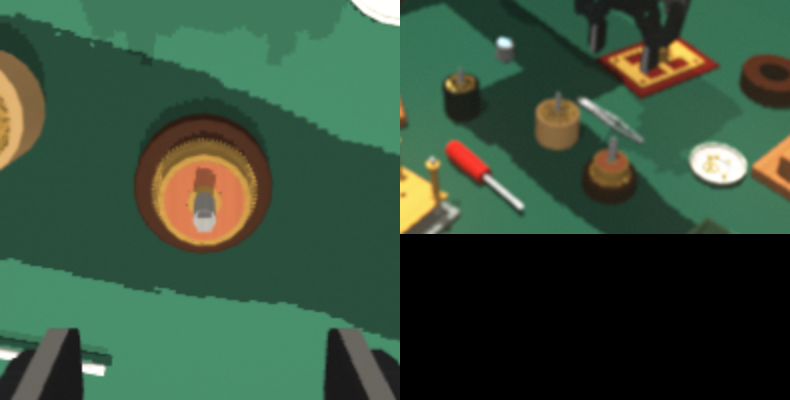

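The barrel is seated centred, all three wheels are upright in their holders and the plate lies flat on the pad.

```bash
python3 -c "
from plant import arm
print(arm.hand_in())"
```

```text
the job is handed in; nothing more can be done
None
```

The job is handed in at about 32 s of robot time; the final pictures show the back plate centred on the red pad and the third wheel, centre wheel and barrel upright and seated in the black, beech and small walnut holders, but the hand-in call returned no verdict.

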